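# Lock the hatch of a mouse cage with its rod

### The job

Make the feeding hatch of the wood-framed cage in the middle safe: first take away the specimen jar left standing on the hatch and stand it upright in the shallow steel tray, keeping it upright all the way. Then take the steel locking rod from its white rest by its wooden knob and thread it through both metal eyes above the hatch until its pointed end sticks out clearly beyond the far eye, and finish while still holding the rod there, gripped and still, for a colleague to clip its end. Leave the other jars, the dishes and the bottle where they are.

Things in the scene. Friction and masses are not known exactly. Their poses are not given: they have to be found in the camera images.
- cage: fixed cage: pale green plastic tub under a wood-framed mesh lid, lid 280 mm (local x, from -130 to +150 mm) by 190 mm (local y, -95 to +95), lid top 115 mm above the bench. Origin: on the bench below the middle of the locking line; local y runs along that line, z up. A plywood hatch 75 mm (x) by 80 mm (y) lies about the origin, its top 137 mm above the bench. At each end of it stands an aluminium eye (see the points). It does not move.
- eyes_mid (a point): point on the common axis of the two eyes, midway between them, 150 mm above the bench, 13 mm above the hatch; axes as the cage's. The eyes' common axis is level and runs along local y.
- eye_right (a point): centre of the bore of the eye on the robot's right, at local y = -52 mm from eyes_mid: an aluminium block 34 mm wide (x), 14 mm thick (y), from the lid up to 20 mm above the bore's centre (170 mm above the bench), with a through bore 14 mm across along local y
- eye_left (a point): centre of the bore of the other, equal eye, at local y = +52 mm from eyes_mid
- rod: loose locking rod, about 0.1 kg: a turned wooden knob, a plain cylinder 20 mm across and 40 mm long on a straight steel rod 10 mm across. Origin: centre of the knob, on the axis; local y runs along the axis from the knob to the pointed end. The knob reaches from y = -20 to +20 mm, the steel from there to y = 180 mm, its last 12 mm tapering to 4 mm across. It starts level, 60 mm above the bench, in the rest, pointed end roughly to the robot's left (+y).
- rod_tip (a point): the pointed end of the rod, 180 mm from the knob's centre
- rest: fixed white plastic rest for the rod: base 60 by 130 by 12 mm with two forks open to the top, 36 mm wide and up to 67 mm above the bench, at local y = -30 and +60 mm, 12 mm thick, slots 12 mm wide. Origin on the bench; local y along the slots. The rod lies in the slots with its knob centre at local y = -90 mm, so that the knob hangs free; lift it straight up.
- jar: closed specimen jar, a plain pale plastic cylinder with white screw lid, 40 mm across, 60 mm tall; origin: centre of its underside, z up. This is the one that stands on the hatch at the start, between the eyes and in the rod's way (underside 137 mm above the bench).
- tray: fixed shallow steel tray, outside 220 mm (local x) by 160 mm (local y), walls 4 mm thick and 24 mm tall, floor 4 mm thick (its top 4 mm above the bench); origin: centre of its underside. Another jar stands in its +x half; the -x half is free.
- tray_jar: closed specimen jar, a plain pale plastic cylinder with white screw lid, 40 mm across, 60 mm tall; origin: centre of its underside, z up. A bystander standing in the tray, near local x = +65 mm of the tray; leave it.
- jar_b: closed specimen jar, a plain pale plastic cylinder with white screw lid, 40 mm across, 60 mm tall; origin: centre of its underside, z up. A bystander on the bench beside the rod's rest, on its far side; leave it.
- jar_c: closed specimen jar, a plain pale plastic cylinder with white screw lid, 40 mm across, 60 mm tall; origin: centre of its underside, z up. A bystander on the bench at the back; leave it.
- jar_d: closed specimen jar, a plain pale plastic cylinder with white screw lid, 40 mm across, 60 mm tall; origin: centre of its underside, z up. A bystander on the bench at the back; leave it.
- dishes: stack of three clear flat round dishes, 90 mm across, 41 mm tall, at the back left; origin: centre of its underside; a bystander, leave it
- wash: white plastic bottle 60 mm across, 105 mm tall, at the back right; origin: centre of its underside; a bystander, leave it
Mind the look-alikes: they are no part of the job. Leave any turquoise or yellow look-alike of the jar alone. What is shaped like the rod but turquoise is not meant.

How it is judged:
By the outcome, as a careful person would: the job done as asked, in the order asked, and still so for the second after the job is handed in, while the arm keeps its last pose, push and grip.
It also fails if it takes over 70 s, if anything falls off the work surface, if the arm or the gripper's body presses on something with over 40 N, if the wrist force passes 120 N, or if a joint passes its speed limit or range.

### The arm

A 6-joint arm with a two-finger parallel gripper is mounted at the origin on the work surface. World frame = base frame: x ahead of the robot, y to its left, z up, the work surface at z = 0. Lengths are in mm, angles in rad, forces in N, time in s.
With the tool pointing down it reaches from about 275 to 750 mm from the base axis. Payload 10.2 kg.
Tool frame: the origin (TCP) lies between the finger pads; the fingertips stand 17 mm ahead of it and the grasp point (between the pads) lies 2 mm behind it (tips_ahead is the distance from the TCP to the fingertips, in mm); z points along the fingers, y is the line along which they close (so a half turn about z gives the same grasp; the last joint's range is limited). The gripper opens to 85 mm and grips with 20 to 120 N. Pads are 22 mm wide; open, the fingers measure 114 mm over their backs; the gripper's body (76 mm by 85 mm) begins 54 mm behind the grasp point. The pads swing forward as they close: fully open they stand 13 mm farther back than shut.
Start: joints at [-1.385, 0.313, 1.498, -0, 1.331, -0.223], TCP at [208.68, -481.751, 222.694] pointing down, gripper open.
Joint ranges: [-2.94, 2.94], [-0.97, 2.17], [0.19, 2.56], [-1.23, 4.37], [0.02, 3.11], [-2.88, 2.88]. Speed limits (rad/s): [2.39, 2.39, 3.01, 3.14, 3.14, 3.14].

### API

Orientations are given as a unit quaternion [w, x, y, z].
In Python, from rig import sense, capture, finish_job, boxes_of, tips_ahead gives the robot as it stands.
- The arm moves only by the tool drive_tool, never from a script. Its argument "commands" is text: rows parted by semicolons, each of 7 numbers parted by spaces: the shift along the world's x, y, z in units of 0.1 m (1.0 is 0.1 m), then the turn, a rotation vector about the world's x, y, z in units of pi/4 rad (1.0 is pi/4 rad), then the opening in per cent of the stroke, from 0 (shut) to 100 (fully open). A call has 1 to 20 rows; each row shifts and turns the commanded pose from where the row before left it; what a row does not reach is not made up. A row lasts 1/12 s, in which the tool goes at most 41.7 mm and 7.16 degrees, less where a joint would pass 70% of its speed; a pose out of reach is approached as far as the arm can. A call with a number of a shift or a turn outside -1 to 1 is refused whole. A call with a gripper value outside its range is refused whole. The fingers move at their own pace and stop on an object; "force" is the grip in N (left out, the last holds). Time passes only in rows, so rows that do not move let the fingers close. It gives the time, the measured TCP pose, the force, the opening and the grip force at its end, in the units of the state.
- sense(): the state, without advancing time (a new reading comes with each control period).
- capture(name): name is "scene" or "top" or "wrist"; returns a dict with "pixels" (420x560x3 uint8, blue, green, red), "fov_y" (degrees; the focal length in pixels is half the picture's height over the tangent of half this angle, whatever the lens; pixels are square), "cx", "cy" (the principal point, pixels), "k1" (the pictures are not rectified: a ray, as slopes to the right and down, at radius r is drawn at 1 + k1 r^2 times it, then the intrinsics apply), "position" and "attitude" of the camera in the world; the wrist camera has in their place "tool_from_camera" (4x4, takes a point from camera to tool coordinates, whose origin is the TCP and whose axes are the flange's). Camera axes: x right, y down, z forward; pixel columns grow to the right and rows downward; lengths in mm; the calibration is good to about 2 mm. A picture is of the moment at which its call begins: read the wrist's pose just before it. There is no depth.
- finish_job(): hands the job in; it is judged then, once.
Trained networks look in a picture, given as the dict that the camera call returned (one of the last four; its "shot" number tells which), for a name from the list of things; names that differ only in an ending like _2 or _b are one class to them, and where a whole thing is asked for, a point or a joint stands for the part that bears it (a point fixed in the world has none). Each returns a list of dicts, best first, with "confidence" (0 to 1); they miss things now and then, are a little off and sometimes report something else, mostly with a low value. They report only what shows in the picture. A call takes as long as a camera call. They do not tell look-alikes from the thing itself.
- boxes_of(picture, name): "position" ([column, row] in pixels, amid what is visible of it).
The state is a dict: "time_s": time; "joints": joint angles; "dq": joint speeds; "tau": joint torques, N m; "eef_pos": TCP position; "ee_rot": TCP orientation; "force": force on the tool from outside, world axes, zero at the start; "wrist_torque": the same for the moment, N m; "grip_width": opening from 0.0 (shut) to 1.0 (fully open); "grip_force": force on a finger pad.
Only numpy, scipy, OpenCV 4.12 (cv2) and the standard library are available. Lean on these libraries where they do the work, as an engineer would, in place of code of your own. Each camera call takes 0.05 s, during which the arm holds its last target. There are 200 camera calls.

## Working session

There is one attempt and no reset: what is moved stays moved. The work goes in short steps, Python scripts to look and compute and a tool call to move; the robot and the scene stay as the last step left them, time stands still between calls to the robot, and variables do not carry over. Pictures are saved under pics/ and viewed, at most 10 in all, crops included, and the job is handed in when it is done.

Besides the shell and the picture viewer there is one more tool, called after "Emit:" as name(argument=value, ...), one argument or row to a line, values as JSON. drive_tool: Moves the arm, as the interface text tells. Shifts and turns lie within -1 to 1; 1 stands for 0.1 m of shift or pi/4 rad of turn. Its arguments: {"type":"object","properties":{"commands":{"type":"string"},"force":{"type":"number"}},"required":["commands"]}

```bash
mkdir -p pics; ls; cat > h.py <<'E'
import numpy as np, cv2
from scipy.spatial.transform import Rotation as R
from rig import sense, capture, boxes_of, tips_ahead
def rot(a):
    a=np.array(a,float)
    return a if a.shape==(3,3) else R.from_quat(a[[1,2,3,0]]).as_matrix()
def cam(p,s=None):
    if 'position' in p: return rot(p['attitude']),np.array(p['position'],float)
    T=np.array(p['tool_from_camera']); Rt=rot(s['ee_rot'])
    return Rt@T[:3,:3], Rt@T[:3,3]+np.array(s['eef_pos'])
def K(p):
    h=p['pixels'].shape[0]; f=h/2/np.tan(np.radians(p['fov_y'])/2)
    return np.array([[f,0,p['cx']],[0,f,p['cy']],[0,0,1]])
def ray(p,uv,s=None):
    Rm,t=cam(p,s)
    q=cv2.undistortPoints(np.array([[uv]],float),K(p),np.array([p['k1'],0,0,0,0.])) if 0 else None
    k=K(p); d=(np.array(uv,float)-[k[0,2],k[1,2]])/k[0,0]; x=d.copy()
    for _ in range(30): x=d/(1+p['k1']*(x@x))
    v=Rm@np.array([x[0],x[1],1]); return t,v/np.linalg.norm(v)
def atz(p,uv,z,s=None):
    t,v=ray(p,uv,s); return t+v*(z-t[2])/v[2]
def proj(p,X,s=None):
    Rm,t=cam(p,s); c=Rm.T@(np.array(X,float)-t); x=c[:2]/c[2]
    k=K(p); return x*(1+p['k1']*(x@x))*k[0,0]+[k[0,2],k[1,2]]
E
cat > a.py <<'E'
from h import *
np.set_printoptions(precision=1,suppress=True)
s=sense(); print(s['eef_pos'],s['ee_rot'],s['grip_width'],tips_ahead if not callable(tips_ahead) else tips_ahead())
for n in ['scene','top']:
    p=capture(n); cv2.imwrite(f'pics/{n}0.png',p['pixels']); print(n,p['position'],p['fov_y'],p['k1'],p['cx'],p['cy'])
    for o,z in [('jar',30),('rod',60),('rod_tip',60),('tray',4),('eye_right',150),('eye_left',150),('eyes_mid',150),('rest',30),('cage',100)]:
        for b in boxes_of(p,o)[:7]:
            print(' ',o,np.array(b['position']),round(b['confidence'],2),atz(p,b['position'],z))
E
python3 a.py
```

```text
pics
[ 208.6 -481.5  222.1] [-0.   1.   0.2  0. ] 1.0008389616422262 17.0
scene [1237.4 -467.4  633.1] 53.08733611465611 0.011917539512983095 282.33287416663046 199.04142247012345
  jar [263.8 320.7] 0.93 [ 778.4 -195.9   30. ]
  jar [189.7 271.1] 0.76 [ 582.6 -259.7   30. ]
  jar [283.4 165. ] 0.72 [283.2 168.1  30. ]
  jar [322.2 298.3] 0.72 [790.2 -70.1  30. ]
  jar [216.2 230. ] 0.6 [ 480.4 -150.9   30. ]
  jar [337.8 185.1] 0.36 [464.3 235.1  30. ]
  rod [123.5 261. ] 0.79 [ 516.8 -372.5   60. ]
  rod [173.9 210.8] 0.63 [ 395.2 -220.2   60. ]
  rod_tip [184.3 204.9] 0.8 [ 383.5 -189.1   60. ]
  rod_tip [117.8 264.1] 0.77 [ 520.4 -384.7   60. ]
  tray [365.2 178.2] 0.57 [441.5 364.3   4. ]
  eye_right [289.5 207.4] 0.77 [638.  -50.1 150. ]
  eye_right [409.6 235.6] 0.69 [836.9  92.6 150. ]
  eye_left [288.4 205.1] 0.71 [629.6 -47.3 150. ]
  eye_left [199.1 327.7] 0.52 [ 831.9 -335.5  150. ]
  eyes_mid [290.  207.6] 0.88 [639.2 -49.7 150. ]
  rest [155.2 255.5] 0.6 [ 496.5 -304.3   30. ]
  cage [289.3 209.4] 0.62 [582.7 -11.9 100. ]
top [471.5 -16.7 966.9] 54.68749369747908 0.0153
[... 517 characters left out ...]
60. ]
  rod_tip [429.8 248.3] 0.56 [ 508.3 -346.7   60. ]
  tray [117.6 272.9] 0.67 [441.5 365.4   4. ]
  tray [268.8 241.6] 0.51 [520.1  14.1   4. ]
  eye_right [270.6 240.2] 0.65 [515.6   5.9 150. ]
  eye_right [384.1 216.3] 0.32 [ 567.8 -223.1  150. ]
  eye_left [269.1 244.2] 0.98 [507.5   8.8 150. ]
  eye_left [261.3 246.7] 0.38 [502.3  24.3 150. ]
  eyes_mid [268.8 236.4] 0.61 [523.2   9.7 150. ]
  eyes_mid [309.2 129.9] 0.38 [745.7 -69.6 150. ]
  eyes_mid [401.5 253.9] 0.25 [ 492.5 -257.   150. ]
  rest [405.2 256.1] 0.75 [ 490.7 -300.7   30. ]
  rest [432.5 248.5] 0.58 [ 509.2 -363.9   30. ]
  cage [269.3 239. ] 0.64 [520.8  10.1 100. ]
  cage [384.8 215.1] 0.28 [ 576.3 -237.2  100. ]
```

```bash
python3 -c "
import cv2
a=cv2.imread('pics/top0.png');cv2.imwrite('pics/top1.png',cv2.resize(a[100:400,50:500],(800,533),interpolation=2))
b=cv2.imread('pics/scene0.png');cv2.imwrite('pics/scene1.png',cv2.resize(b[120:390,80:480],(800,540),interpolation=2))"
```

```text
(no output)
```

View pics/top1.png

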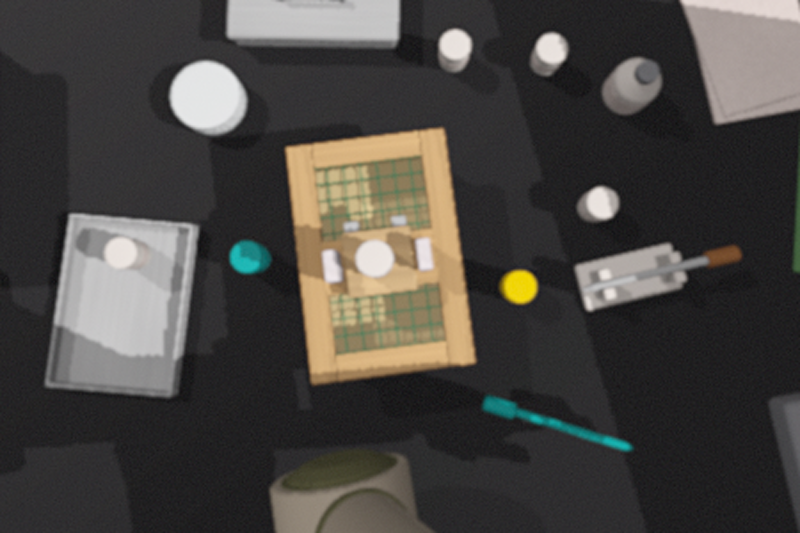

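View pics/scene1.png

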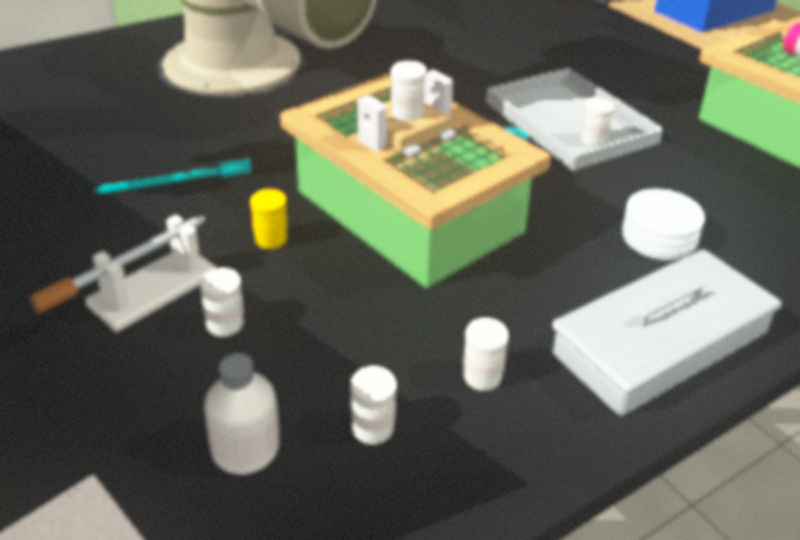

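In the top crop, the jar on the hatch is at (375,258) between the eyes at (332,265) and (425,254). The rod has a brown knob at (722,256) and its tip at (588,290). The tray is at left with its lower half free. Look-alikes are the turquoise jar (250,257), the yellow jar (519,287) and the turquoise rod (555,425). The other white jars are (121,252), (455,48), (548,52) and (598,203). Only the white jar standing between the eyes fits "jar", and only the steel rod with the wooden knob in the white rest fits "rod".

```bash
cat > b.py <<'E'
from h import *
np.set_printoptions(precision=1,suppress=True)
p=capture('top'); q=capture('scene')
c=lambda u,v:(u/1.7778+50,v/1.7778+100)
sc=lambda u,v:(u/2+80,v/2+120)
def tri(a,b):
    t1,v1=ray(p,a);t2,v2=ray(q,b)
    s=np.linalg.lstsq(np.c_[v1,-v2],t2-t1,rcond=None)[0]
    A=t1+s[0]*v1;B=t2+s[1]*v2; return (A+B)/2,np.linalg.norm(A-B)
print('jar lid',atz(p,c(375,258),197)); print('jar tri',tri(c(375,258),sc(408,70)))
for n,u in dict(L=(332,265),R=(425,254)).items(): print('eye',n,atz(p,c(*u),170))
for u in [(286,147),(444,128),(475,364),(312,384)]: print('lid',atz(p,c(*u),115))
for u in [(68,213),(199,225),(177,397),(46,385)]: print('tray',atz(p,c(*u),24))
# rod: brown knob mask
I=p['pixels']; H=cv2.cvtColor(I,cv2.COLOR_BGR2HSV)
m=((H[...,0]<20)&(H[...,1]>100)&(H[...,2]>50)).astype(np.uint8); m[:,:420]=0;m[:200]=0;m[300:]=0
v,u=np.nonzero(m); print('knob px',len(u),u.mean(),v.mean(),atz(p,(u.mean(),v.mean()),62))
print('tip',atz(p,c(588,290),60),'knobend',atz(p,c(740,253),60))
print('tip tri',tri(c(588,290),sc(203,220)))
E
python3 b.py
python3 -c "
import cv2
b=cv2.imread('pics/scene0.png');a=cv2.imread('pics/top0.png')
x=cv2.resize(b[135:215,240:320],(500,500),interpolation=2)
y=cv2.resize(a[225:275,370:480],(800,364),interpolation=2)[:, :800]
import numpy as np
c=np.zeros((500,800,3),'uint8');c[:,:300]=x[:,100:400];c[:228,300:]=cv2.resize(y,(500,228));cv2.imwrite('pics/confirm.png',c)"
```

```text
jar lid [503.5  22.7 197. ]
jar tri (array([503.4,  22.6, 195.1]), np.float64(0.3876811818782863))
eye L [496.2  71.1 170. ]
eye R [509.9 -30.9 170. ]
lid [637.7 136.3 115. ]
lid [664.3 -52.5 115. ]
lid [386.3 -91.7 115. ]
lid [360.9  96.1 115. ]
tray [562.9 432.6  24. ]
tray [550.  262.1  24. ]
tray [330.7 278.5  24. ]
tray [343.6 444.2  24. ]
knob px 1722 522.3542392566783 236.91114982578398 [ 537.2 -552.4   62. ]
tip [ 473.7 -237.1   60. ] knobend [ 523.1 -428.3   60. ]
tip tri (array([ 474.8, -234.9,   59.1]), np.float64(5.033722622463785))
```

View pics/confirm.png

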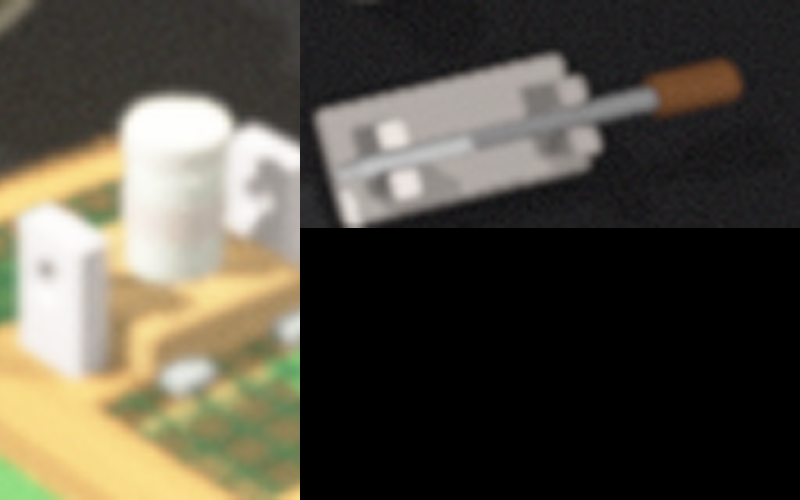

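```bash
python3 -c "
from h import *
s=sense();print(rot(s['ee_rot']).round(4),s['grip_force'],s['force'])
p=capture('wrist');print(np.array(p['tool_from_camera']).round(3),p['fov_y'])"
```

```text
[[ 9.176e-01  3.975e-01 -1.000e-04]
 [ 3.975e-01 -9.176e-01  0.000e+00]
 [-1.000e-04 -1.000e-04 -1.000e+00]] 0.0 [-0.27159104 -0.59885339 -0.55927507]
[[-0.00000e+00 -9.57000e-01 -2.89000e-01  7.26530e+01]
 [ 1.00000e+00 -1.00000e-03  0.00000e+00 -5.31000e-01]
 [-0.00000e+00 -2.89000e-01  9.57000e-01 -1.51774e+02]
 [ 0.00000e+00  0.00000e+00  0.00000e+00  1.00000e+00]] 66.6714615026772
```

Emit:
drive_tool(
  commands="0 0.1 0.3 0 0 0 100;0 0.2 0.35 0 0 0 100;0.1 0.2 0.3 0 0 0.1 100",
  force=40,
)

```text
time_s: 1.4
eef_pos: [217.8, -431.3, 319.2]
ee_rot: [-0.0, 0.971, 0.24, -0.0]
force: [0.1, -0.5, 0.3]
grip_width: 0.998
grip_force: 0.0
```

Emit:
drive_tool(
  commands="0.16 0.25 0 0 0 0.13 100;0.16 0.25 0 0 0 0.13 100;0.16 0.25 0 0 0 0.13 100;0.16 0.25 0 0 0 0.13 100;0.16 0.25 0 0 0 0.13 100;0.16 0.25 0 0 0 0.13 100;0.16 0.25 0 0 0 0.13 100;0.16 0.25 0 0 0 0.13 100;0.16 0.25 0 0 0 0.13 100;0.16 0.25 0 0 0 0.13 100;0.16 0.25 0 0 0 0.13 100;0.16 0.25 0 0 0 0.13 100;0.16 0.25 0 0 0 0 100;0.16 0.25 0 0 0 0 100;0.16 0.25 0 0 0 0 100;0.16 0.25 0 0 0 0 100;0.16 0.25 0 0 0 0 100;0.13 0.25 0 0 0 0 100;0 0 0 0 0 0 100;0 0 0 0 0 0 100",
)

```text
time_s: 3.07
eef_pos: [503.9, 19.2, 317.4]
ee_rot: [-0.0, 0.654, 0.756, -0.0]
force: [-0.1, -0.7, 0.7]
grip_width: 1.002
grip_force: 0.0
```

```bash
cat > c.py <<'E'
from h import *
import sys
np.set_printoptions(precision=1,suppress=True)
s=sense(); p=capture('wrist'); n=sys.argv[1]
I=p['pixels'].copy(); cv2.imwrite(f'pics/{n}.png',I)
M=np.array([502.7,20.4]); a=np.radians(8.05)
X=lambda x,y,z: [*(M+np.array([[np.cos(a),-np.sin(a)],[np.sin(a),np.cos(a)]])@[x,y]),z]
for y in(-52,52):
  for dx,dy in((-17,-7),(17,-7),(17,7),(-17,7)):
    u=proj(p,X(dx,y+dy,170),s); cv2.circle(I,tuple(int(round(t)) for t in u),2,(0,0,255),-1)
for o,z in [('jar',197),('eye_left',170),('eye_right',170)]:
    for b in boxes_of(p,o)[:3]: print(o,b['position'],b['confidence'],atz(p,b['position'],z,s))
cv2.imwrite(f'pics/{n}m.png',cv2.resize(I,(784,588)))
print(s['eef_pos'],R.from_matrix(rot(s['ee_rot'])).as_euler('ZYX',degrees=True),s['joints'])
E
python3 c.py w1
```

```text
jar [300.8, 29.1] 0.95 [500.1 156.  197. ]
jar [303.5, 338.9] 0.83 [ 549.5 -127.3  197. ]
jar [245.2, 275.4] 0.82 [481.8 -62.1 197. ]
eye_left [289.1, 163.8] 0.8 [508.5  45.6 170. ]
eye_right [289.1, 164.3] 0.71 [508.6  45.1 170. ]
eye_right [280.4, 187.8] 0.36 [503.7  21.4 170. ]
[503.9  19.2 317.4] [  98.3   -0.  -180. ] [-0.2  0.2  1.4 -0.   1.5 -0.3]
```

View pics/w1m.png

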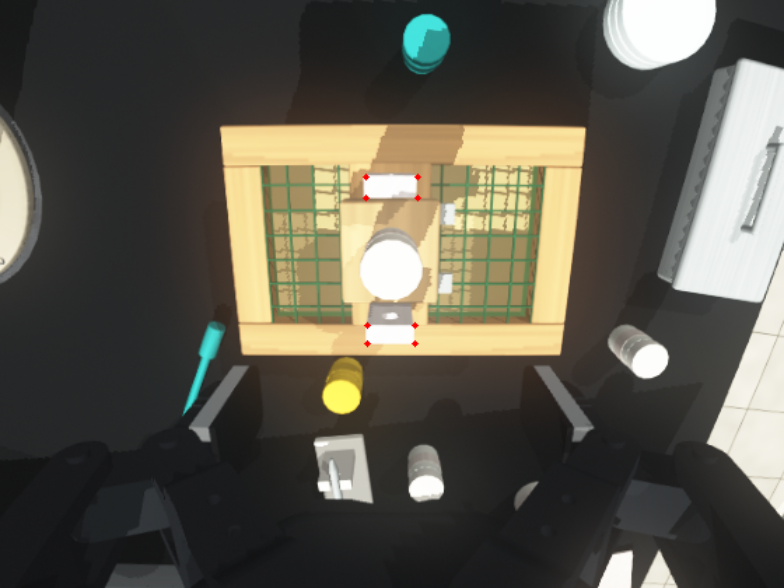

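The red predicted eye corners land on the eye tops (391,187) and (391,334) within about 1 mm, and the jar lid is at (391,268). The cage pose is confirmed, so I descend on the jar.

Emit:
drive_tool(
  commands="0 0.03 -0.25 0 0 0 100;0 0 -0.25 0 0 0 100;0 0 -0.25 0 0 0 100;0 0 -0.25 0 0 0 100;0 0 -0.2 0 0 0 100;0 0 -0.15 0 0 0 100;0 0 -0.1 0 0 0 100;0 0 0 0 0 0 100;0 0 0 0 0 0 30;0 0 0 0 0 0 30;0 0 0 0 0 0 30;0 0 0 0 0 0 30;0 0 0 0 0 0 30;0 0 0 0 0 0 30;0 0 0 0 0 0 30;0 0 0 0 0 0 30",
  force=40,
)

```text
time_s: 4.6
eef_pos: [504.0, 21.2, 173.7]
ee_rot: [0.001, 0.655, 0.755, 0.0]
force: [-2.0, 0.0, 6.0]
grip_width: 0.451
grip_force: 40.2
```

Emit:
drive_tool(
  commands="0 0 0.05 0 0 0 30;0 0 0.15 0 0 0 30;0 0 0.2 0 0 0 30;0 0 0.2 0 0 0 30;0 0 0.1 0 0 0 30;-0.03 0.09 0 0 0 0 30;-0.06 0.18 0 0 0 0 30;-0.09 0.27 0 0 0 0 30;-0.09 0.27 0 0 0 0 30;-0.09 0.27 0 0 0 0 30;-0.09 0.27 0 0 0 0 30;-0.09 0.27 0 0 0 0 30;-0.09 0.27 0 0 0 0 30;-0.09 0.27 0 0 0 0 30;-0.09 0.27 0 0 0 0 30;-0.09 0.27 0 0 0 0 30;-0.09 0.27 0 0 0 0 30;-0.09 0.27 0 0 0 0 30;-0.06 0.13 0 0 0 0 30;0 0 0 0 0 0 30",
)

```text
time_s: 6.27
eef_pos: [387.5, 360.5, 241.2]
ee_rot: [-0.001, 0.654, 0.757, -0.001]
force: [-0.8, 0.6, -0.4]
grip_width: 0.443
grip_force: 40.4
```

```bash
python3 -c "
from h import *
s=sense();p=capture('wrist');q=capture('scene')
cv2.imwrite('pics/w2.png',np.hstack([cv2.resize(p['pixels'],(400,300)),cv2.resize(q['pixels'],(400,300))]))"
```

```text
(no output)
```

View pics/w2.png

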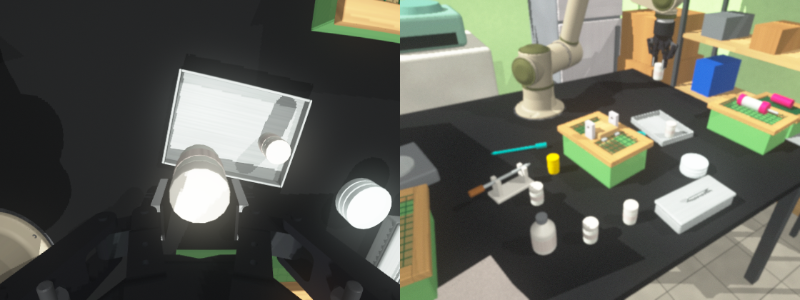

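Emit:
drive_tool(
  commands="0.05 0 -0.1 0 0 0 30;0.05 0 -0.2 0 0 0 30;0 0 -0.25 0 0 0 30;0 0 -0.3 0 0 0 30;0 0 -0.3 0 0 0 30;0 0 -0.25 0 0 0 30;0 0 -0.2 0 0 0 30;0 0 -0.15 0 0 0 30;0 0 -0.1 0 0 0 30;0 0 -0.05 0 0 0 30;0 0 -0.05 0 0 0 30;0 0 0 0 0 0 30;0 0 0 0 0 0 30",
)

```text
time_s: 7.45
eef_pos: [400.0, 358.3, 48.2]
ee_rot: [0.0, 0.655, 0.755, 0.0]
force: [-0.5, -0.1, 0.0]
grip_width: 0.442
grip_force: 40.4
```

Emit:
drive_tool(
  commands="0 0 -0.03 0 0 0 30;0 0 -0.02 0 0 0 30;0 0 -0.015 0 0 0 30;0 0 0 0 0 0 30",
)

```text
time_s: 7.78
eef_pos: [399.6, 358.2, 41.0]
ee_rot: [-0.0, 0.655, 0.755, -0.0]
force: [0.9, 0.2, -1.1]
grip_width: 0.449
grip_force: 40.4
```

Emit:
drive_tool(
  commands="0 0 -0.01 0 0 0 30;0 0 0 0 0 0 30;0 0 0 0 0 0 30",
)

```text
time_s: 8.03
eef_pos: [399.7, 358.4, 40.8]
ee_rot: [0.0, 0.655, 0.755, 0.0]
force: [-1.9, -1.3, 5.1]
grip_width: 0.446
grip_force: 41.0
```

Emit:
drive_tool(
  commands="0 0 0 0 0 0 52;0 0 0 0 0 0 60;0 0 0 0 0 0 64;0 0 0 0 0 0 64;0 0 0.05 0 0 0 64;0 0 0.15 0 0 0 64;0 0 0.25 0 0 0 64;0 0 0.3 0 0 0 64;0 0 0.3 0 0 0 64;0 0 0.3 0 0 0 64;0 0 0.3 0 0 0 64;0 0 0.3 0 0 0 64;0 -0.1 0.2 0 0 0 64;0.03 -0.2 0 0 0 0 64;0.03 -0.3 0 0 0 0 64;0.03 -0.3 0 0 0 0 64;0.03 -0.3 0 0 0 0 64;0.03 -0.3 0 0 0 0 64;0.03 -0.3 0 0 0 0 64;0.03 -0.3 0 0 0 0 64",
)

```text
time_s: 9.7
eef_pos: [420.4, 146.9, 255.6]
ee_rot: [0.0, 0.655, 0.755, 0.0]
force: [0.6, 0.3, 0.5]
grip_width: 0.641
grip_force: 0.0
```

```bash
python3 -c "
from h import *
q=capture('scene');p=capture('top')
cv2.imwrite('pics/s3.png',np.hstack([cv2.resize(q['pixels'][110:270,300:460],(400,400),interpolation=2),cv2.resize(p['pixels'][200:360,50:210],(400,400),interpolation=2)]))"
```

```text
(no output)
```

View pics/s3.png

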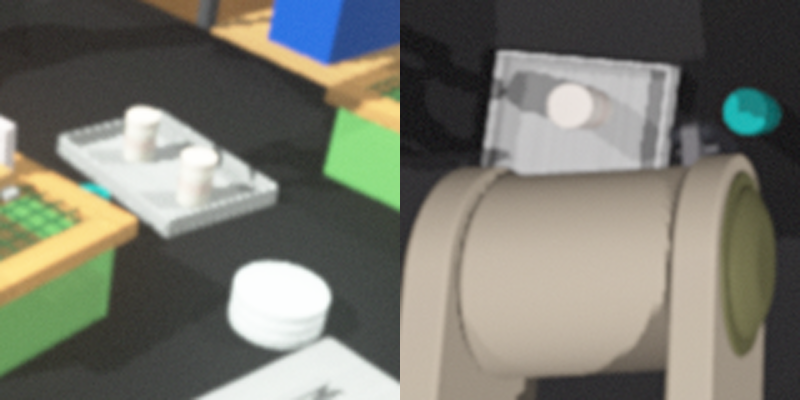

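The two jars stand upright in the tray at (142,135) and (198,178) in the left half. On to the rod.

Emit:
drive_tool(
  commands="0.05 -0.28 0 0 0 0.07 100;0.05 -0.28 0 0 0 0.07 100;0.05 -0.28 0 0 0 0 100;0.05 -0.28 0 0 0 0 100;0.05 -0.28 0 0 0 0 100;0.05 -0.28 0 0 0 0 100;0.05 -0.28 0 0 0 0 100;0.05 -0.28 0 0 0 0 100;0.05 -0.28 0 0 0 0 100;0.05 -0.28 0 0 0 0 100;0.05 -0.28 0 0 0 0 100;0.05 -0.28 0 0 0 0 100;0.05 -0.28 0 0 0 0 100;0.05 -0.28 0 0 0 0 100;0.05 -0.28 0 0 0 0 100;0.05 -0.28 0 0 0 0 100;0.05 -0.28 0 0 0 0 100;0.05 -0.28 0 0 0 0 100;0.05 -0.28 0 0 0 0 100;0.05 -0.2 0 0 0 0 100",
)

```text
time_s: 11.47
eef_pos: [520.9, -405.3, 255.0]
ee_rot: [-0.0, 0.613, 0.79, -0.0]
force: [-0.1, -0.1, 0.0]
grip_width: 1.0
grip_force: 0.0
```

Emit:
drive_tool(
  commands="0 0 0 0 0 0 100;0 0 0 0 0 0 100",
)

```text
time_s: 11.63
eef_pos: [520.9, -403.7, 254.6]
ee_rot: [-0.0, 0.613, 0.79, 0.0]
force: [0.1, 0.9, 0.4]
grip_width: 1.003
grip_force: 0.0
```

```bash
cat > d.py <<'E'
from h import *
np.set_printoptions(precision=1,suppress=True)
s=sense(); p=capture('wrist'); I=p['pixels'].copy()
K0=np.array([518,-409.]); d=np.array([-49.4,191.2]);d/=np.linalg.norm(d)
for t in(-20,20,180):
    u=proj(p,[*(K0+d*t),60],s); print(t,u); cv2.circle(I,tuple(int(round(x)) for x in u),2,(0,0,255),-1)
for o in('rod','rod_tip'):
    for b in boxes_of(p,o)[:2]: print(o,b['position'],b['confidence'],atz(p,b['position'],60,s))
cv2.imwrite('pics/w4.png',I); cv2.imwrite('pics/w4m.png',cv2.resize(I,(784,588)))
print(s['eef_pos'],R.from_matrix(rot(s['ee_rot'])).as_euler('ZYX',degrees=True))
E
python3 d.py
```

```text
-20 [276.3 201.3]
20 [276.2 166. ]
180 [275.5   4.6]
rod [105.5, 18.9] 0.7 [ 309.1 -285.7   60. ]
rod [279.0, 115.5] 0.69 [ 502.7 -337.    60. ]
rod_tip [273.0, 116.7] 0.86 [ 496.9 -339.7   60. ]
rod_tip [103.7, 19.7] 0.77 [ 307.3 -286.8   60. ]
[ 520.9 -403.7  254.6] [ 104.4   -0.1 -180. ]
```

View pics/w4m.png

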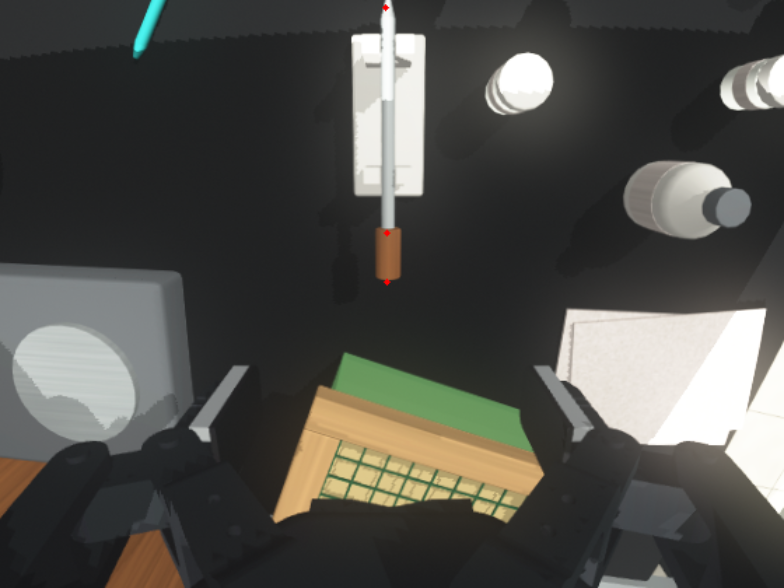

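```bash
python3 -c "
from h import *
np.set_printoptions(precision=1,suppress=True)
s=sense();p=capture('wrist')
for u in [(320,388),(543,473)]: print(atz(p,np.array(u)/1.4,115,s))
for u in [(345,353),(521,411)]: print(atz(p,np.array(u)/1.4,0,s),atz(p,np.array(u)/1.4,100,s))
for u in [(388,280),(388,229)]: print('knob',atz(p,np.array(u)/1.4,62,s))
for u in [(388,215),(388,110)]: print('rod',atz(p,np.array(u)/1.4,65,s))
for u in [(183,275)]: print('grey',atz(p,np.array(u)/1.4,30,s))
"
```

```text
[ 492.3 -503.5  115. ]
[ 680.3 -535.4  115. ]
[ 505.  -526.3    0. ] [ 504.1 -478.4  100. ]
[ 698.7 -546.     0. ] [ 650.3 -493.3  100. ]
knob [ 523.8 -425.5   62. ]
knob [ 513.5 -385.6   62. ]
rod [ 510.8 -374.7   65. ]
rod [ 491.9 -301.2   65. ]
grey [ 348.3 -475.    30. ]
```

The wrist view shows the wooden knob at (388,254) and the rod running straight up to its tip at (388,5), about 1 mm right of my estimate. I descend on the knob.

Emit:
drive_tool(
  commands="-0.02 -0.02 -0.15 0 0 0 100;0 0 -0.3 0 0 0 100;0 0 -0.35 0 0 0 100;0 0 -0.35 0 0 0 100;0 0 -0.3 0 0 0 100;0 0 -0.25 0 0 0 100;0 0 -0.15 0 0 0 100;0 0 -0.1 0 0 0 100;0 0 0 0 0 0 100;0 0 0 0 0 0 100",
  force=80,
)

```text
time_s: 12.67
eef_pos: [519.0, -405.7, 61.1]
ee_rot: [0.0, 0.613, 0.79, -0.0]
force: [-0.1, -0.6, 0.9]
grip_width: 1.006
grip_force: 0.0
```

Emit:
drive_tool(
  commands="0 0 -0.03 0 0 0 50;0 0 0 0 0 0 30;0 0 0 0 0 0 5;0 0 0 0 0 0 5;0 0 0 0 0 0 5;0 0 0 0 0 0 5;0 0 0 0 0 0 5;0 0 0 0 0 0 5;0 0 0 0 0 0 5;0 0 0 0 0 0 5;0 0 0 0 0 0 5;0 0 0 0 0 0 5",
)

```text
time_s: 13.67
eef_pos: [518.7, -405.7, 57.1]
ee_rot: [-0.0, 0.613, 0.79, 0.0]
force: [-0.5, 0.6, -0.0]
grip_width: 0.052
grip_force: 0.0
```

```bash
python3 -c "
from h import *
p=capture('wrist');q=capture('scene')
cv2.imwrite('pics/w5.png',np.hstack([cv2.resize(p['pixels'],(480,360)),cv2.resize(q['pixels'][180:300,80:187],(320,360),interpolation=2)]))"
```

```text
(no output)
```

View pics/w5.png

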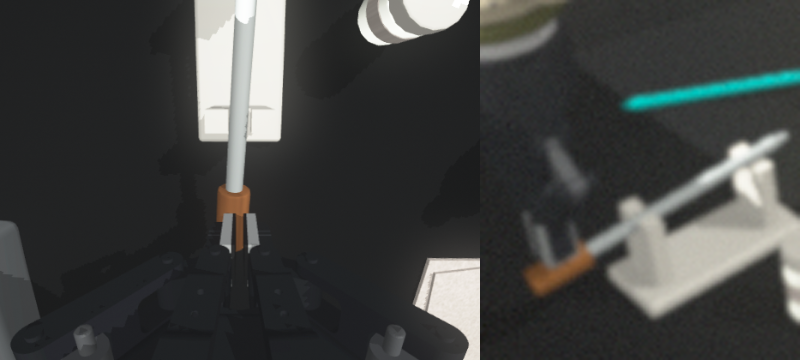

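```bash
cat > e.py <<'E'
from h import *
np.set_printoptions(precision=1,suppress=True)
def brown(p,lo,hi):
    H=cv2.cvtColor(p['pixels'],cv2.COLOR_BGR2HSV)
    m=((H[...,0]<18)&(H[...,1]>110)&(H[...,2]>40)).astype(np.uint8)
    M=np.zeros_like(m); M[lo[1]:hi[1],lo[0]:hi[0]]=m[lo[1]:hi[1],lo[0]:hi[0]]
    n,l,st,c=cv2.connectedComponentsWithStats(M); i=1+np.argmax(st[1:,4])
    pts=np.argwhere(l==i)[:,::-1].astype(float); r=cv2.minAreaRect(pts.astype(np.float32))
    return c[i],st[i],r
def look():
    s=sense();q=capture('scene');w=capture('wrist');t=capture('top')
    print(s['eef_pos'],s['grip_width'],s['grip_force'],s['force'])
    a=brown(q,(80,220),(160,310)); print('scene',*a)
    b=brown(w,(180,100),(380,380)); print('wrist',*b)
    c=brown(t,(420,200),(500,290)); print('top',*c)
    rs=[ray(q,a[0]),ray(w,b[0],s),ray(t,c[0])]
    def tri(L):
        A=sum(np.eye(3)-np.outer(v,v) for _,v in L); B=sum((np.eye(3)-np.outer(v,v))@o for o,v in L); return np.linalg.solve(A,B)
    print('sw',tri(rs[:2]),'st',tri([rs[0],rs[2]]))
    return q,w,t,s
if __name__=='__main__': look()
E
python3 e.py; python3 - <<'E'
# same measure on the start pictures for comparison
import sys; sys.path.insert(0,'.')
from e import *
P={'pixels':cv2.imread('pics/scene0.png')}; print(brown(P,(80,220),(160,310)))
P={'pixels':cv2.imread('pics/top0.png')}; print(brown(P,(420,200),(500,290)))
E
```

```text
[ 518.7 -405.8   57.2] 0.051356689258142275 0.0 [-0.2 -0.4 -0.5]
scene [105.1 270.9] [ 95 263  23  16 162] ((105.90000915527344, 269.300048828125), (10.28591251373291, 22.807889938354492), 63.43495178222656)
wrist [272.9 244.2] [ 253  215   39   78 1514] ((271.1471862792969, 253.61509704589844), (38.137882232666016, 76.36264038085938), 2.4895527362823486)
top [450.5 246.2] [446 242  11  10  56] ((449.9000244140625, 246.8000030517578), (9.803059577941895, 9.17060375213623), 18.43494987487793)
sw [ 512.7 -407.1   45.8] st [ 512.7 -405.    44.3]
(array([106. , 267.3]), array([ 95, 259,  24,  18, 244], dtype=int32), ((106.12327575683594, 267.1712341308594), (11.007158279418945, 23.421245574951172), 65.55604553222656))
(array([456.8, 243.5]), array([446, 238,  22,  13, 185], dtype=int32), ((456.7353515625, 243.44119262695312), (9.943960189819336, 20.130455017089844), 75.96376037597656))
```

Emit:
drive_tool(
  commands="0 0 0 0 0 0 20;0 0 0 0 0 0 40;0 0 0 0 0 0 60;0 0 0 0 0 0 60;0 0 0 0 0 0 60;0 0 0 0 0 0 60",
)

```text
time_s: 14.42
eef_pos: [518.7, -405.7, 57.2]
ee_rot: [-0.0, 0.613, 0.79, -0.0]
force: [0.9, -0.1, 0.4]
grip_width: 0.601
grip_force: 0.0
```

```bash
cat >> e.py <<'E'
    P=dict(q0); 
E
sed -i '$d' e.py; python3 - <<'E'
import sys; sys.path.insert(0,'.')
from e import *
q,w,t,s=look()
r1=ray(q,(106,267.3));r2=ray(t,(456.8,243.5))
A=sum(np.eye(3)-np.outer(v,v) for _,v in(r1,r2)); B=sum((np.eye(3)-np.outer(v,v))@o for o,v in (r1,r2)); print('start',np.linalg.solve(A,B))
cv2.imwrite('pics/w6.png',np.hstack([w['pixels'][:,150:410],cv2.resize(q['pixels'][190:290,80:200],(504,420),interpolation=2)]))
E
```

```text
[ 518.7 -405.7   57.2] 0.6011739824079885 0.0 [ 0.9 -0.1  0.4]
scene [100.7 271.6] [ 95 265  13  14 113] ((100.80001068115234, 271.60003662109375), (10.733125686645508, 10.733125686645508), 63.43495178222656)
wrist [270.6 255.2] [ 251  215   41   79 2614] ((271.2060852050781, 254.34823608398438), (38.16947937011719, 77.897705078125), 2.2906100749969482)
top [452.4 245.2] [446 241  14  12  91] ((453.294189453125, 245.67648315429688), (9.701424598693848, 13.339459419250488), 75.96376037597656)
sw [ 512.6 -414.4   47. ] st [ 514.2 -411.    46. ]
start [ 519.9 -406.9   61.3]
```

View pics/w6.png

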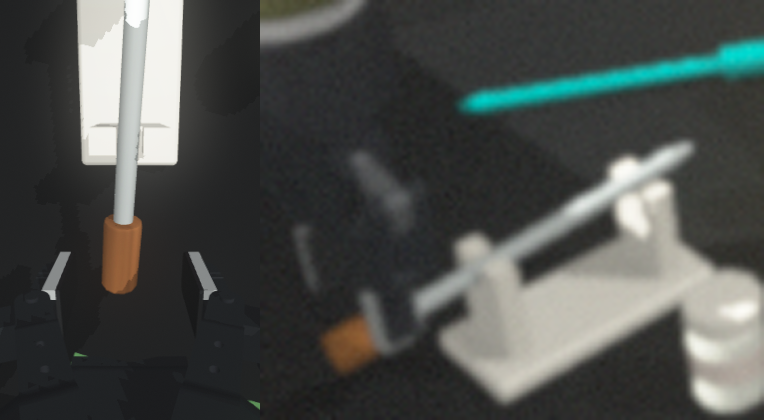

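```bash
python3 - <<'E'
from h import *
np.set_printoptions(precision=1,suppress=True)
s=sense();w=capture('wrist');q=capture('scene');print(w['cx'],w['cy'],w['k1'])
Rt=rot(s['ee_rot']);T=lambda x,y,z:Rt@[x,y,z]+np.array(s['eef_pos'])
for h in(-15,-5,5,10,17): print(h,'wrist tip', [proj(w,T(x,25.5,h),s) for x in(-11,0,11)],'scene',[proj(q,T(x,29,h)) for x in(-11,0,11)],'thick scene',proj(q,T(0,38,h)))
# rod 3D from planes: image lines in wrist and scene
def plane(p,a,b,s=None):
    t,v=ray(p,a,s);_,u=ray(p,b,s);n=np.cross(v,u);return n/np.linalg.norm(n),n@t/np.linalg.norm(n)
n1,d1=plane(w,(287,5),(274.5,215),s); n2,d2=plane(q,(80+(690-260)/4.2,190+150/4.2),(80+(425-260)/4.2,190+303/4.2))
v=np.cross(n1,n2);v/=np.linalg.norm(v);v*=np.sign(v[1])
for y in(-410,-345,-260,-235):
    X=np.linalg.solve(np.array([n1,n2,[0,1,0]]),[d1,d2,y]);print('axis',X)
print('dir',v,'yaw',np.degrees(np.arctan2(-v[0],v[1])),'pitch',np.degrees(np.arcsin(v[2])))
print('tip ray check',proj(q,[474,-236,60]),proj(q,[518.7,-406,60]))
I=w['pixels'];H=cv2.cvtColor(I,cv2.COLOR_BGR2GRAY)
cv2.imwrite('pics/last.png',I)
for y in(30,100,150,190): 
    r=H[y,230:330].astype(int); print(y,r.tolist()[20:80:2])
E
```

```text
279.0403302027623 206.47288482868734 -0.07393091971066204
-15 wrist tip [array([333.2, 291.6]), array([334.4, 271.6]), array([335.7, 250.7])] scene [array([107.6, 272.3]), array([113. , 269.5]), array([118.2, 266.8])] thick scene [115.3 271.7]
-5 wrist tip [array([330.1, 281.2]), array([331.2, 262.1]), array([332.3, 242.2])] scene [array([108.6, 276.2]), array([113.9, 273.4]), array([119.2, 270.6])] thick scene [116.3 275.6]
5 wrist tip [array([327.4, 271.9]), array([328.3, 253.7]), array([329.3, 234.7])] scene [array([109.7, 280. ]), array([114.9, 277.2]), array([120.1, 274.4])] thick scene [117.3 279.4]
10 wrist tip [array([326.1, 267.7]), array([327. , 249.8]), array([327.9, 231.3])] scene [array([110.2, 281.9]), array([115.4, 279.1]), array([120.5, 276.3])] thick scene [117.7 281.3]
17 wrist tip [array([324.4, 262. ]), array([325.2, 244.7]), array([326.1, 226.8])] scene [array([110.9, 284.5]), array([116.1, 281.7]), array([121.2, 278.9])] thick scene [118.4 283.9]
axis [ 514.7 -410.    50.7]
axis [ 502.1 -345.    58.5]
axis [ 485.6 -260.    68.8]
axis [ 480.7 -235.    71.8]
dir [-0.2  1.   0.1] yaw 10.993842023050352 pitch 6.754215213658253
tip ray check [179.7 229.5] [106.6 267.3]
30 [213, 213, 214, 214, 214, 214, 243, 243, 243, 243, 243, 233, 150, 165, 178, 188, 197, 204, 205, 207, 207, 204, 197, 182, 242, 243, 243, 243, 243, 243]
100 [241, 241, 241, 241, 241, 242, 242, 242, 242, 237, 147, 163, 177, 189, 197, 202, 205, 207, 207, 200, 188, 227, 242, 242, 242, 242, 242, 242, 242, 242]
150 [241, 241, 241, 241, 241, 241, 241, 241, 189, 146, 165, 180, 190, 198, 200, 204, 204, 198, 187, 178, 212, 173, 241, 241, 242, 242, 241, 241, 241, 241]
190 [45, 45, 50, 51, 51, 52, 52, 77, 140, 160, 175, 186, 193, 196, 200, 198, 189, 157, 54, 53, 53, 52, 53, 52, 52, 52, 51, 52, 51, 50]
```

Both views put the fingertips about 13 mm behind the reported TCP, at z≈70, not 17 mm ahead of it. So the fingers closed over the knob's top and tilted the rod: it is pitched about 7°, with its tip on the far fork's prong. I'll re-centre and go about 30 mm lower, which clears the bench under either reading.

Emit:
drive_tool(
  commands="-0.04 0 0 0 0 -0.07 70;0 0 -0.1 0 0 0 70;0 0 -0.1 0 0 0 70;0 0 -0.06 0 0 0 70;0 0 -0.05 0 0 0 70;0 0 0 0 0 0 70",
)

```text
time_s: 15.17
eef_pos: [514.3, -405.2, 24.4]
ee_rot: [-0.001, 0.634, 0.773, 0.0]
force: [-0.3, -0.4, 0.2]
grip_width: 0.698
grip_force: 0.0
```

```bash
python3 - <<'E'
import sys; sys.path.insert(0,'.')
from e import *
q,w,t,s=look()
# knob columns and finger silver edges
H=cv2.cvtColor(w['pixels'],cv2.COLOR_BGR2GRAY); cv2.imwrite('pics/w7.png',w['pixels'])
for y in range(215,300,8): 
    x=np.where(H[y]>110)[0]; print(y,x.min() if len(x) else None,[int(a) for a in x[np.r_[True,np.diff(x)>3]]][:14])
E
```

```text
[ 514.3 -405.2   24.4] 0.698422410249683 0.0 [-0.3 -0.4  0.2]
scene [100.6 271.6] [ 95 265  12  14 113] ((101.00001525878906, 272.0000305175781), (10.733125686645508, 11.627553939819336), 63.43495178222656)
wrist [278.2 289.9] [ 255  241   48   95 3711] ((278.5, 288.0), (94.0, 47.0), 90.0)
top [450.2 244.3] [446 241   9   9  37] ((450.6765441894531, 245.20591735839844), (6.5484619140625, 8.48874568939209), 75.96376037597656)
sw [ 512.5 -414.9   46.8] st [ 515.5 -409.    45.6]
215 267 [267]
223 267 [267]
231 267 [267]
239 267 [267]
247 267 [267]
255 199 [199, 275, 296, 349]
263 195 [195, 272, 353]
271 191 [191, 284, 292, 357]
279 186 [186, 285, 291, 361]
287 182 [182, 283, 292, 364]
295 184 [184, 285, 292, 367]
```

Emit:
drive_tool(
  commands="0 0 0 0 0 0 40;0 0 0 0 0 0 25;0 0 0 0 0 0 10;0 0 0 0 0 0 10;0 0 0 0 0 0 10;0 0 0 0 0 0 10;0 0 0 0 0 0 10;0 0 0 0 0 0 10",
  force=80,
)

```text
time_s: 15.98
eef_pos: [514.7, -405.9, 26.4]
ee_rot: [0.0, 0.634, 0.773, -0.0]
force: [0.4, -0.5, 1.2]
grip_width: 0.213
grip_force: 78.0
```

Emit:
drive_tool(
  commands="0 0 0.05 0 0 0 10;0 0 0.1 0 0 0 10;0 0 0.2 0 0 0 10;0 0 0.25 0 0 0 10;0 0 0.25 0 0 0 10;0 0 0.2 0 0 0 10;0 0 0.1 0 0 0 10;0 0 0 0 0 0 10;0 0 0 0 0 0 10",
)

```text
time_s: 16.73
eef_pos: [514.5, -405.6, 140.8]
ee_rot: [-0.0, 0.634, 0.773, 0.0]
force: [-1.2, -0.0, -1.6]
grip_width: 0.208
grip_force: 78.2
```

```bash
cat > f.py <<'E'
from e import *
from scipy.optimize import least_squares
# rod pose from wrist + scene + top: steel edges by segmentation of the knob/steel in the wrist, tip in scene
def run(tag):
    s=sense();w=capture('wrist');q=capture('scene');t=capture('top')
    for n,p in(('w',w),('s',q),('t',t)): cv2.imwrite(f'pics/{tag}{n}.png',p['pixels'])
    print(s['eef_pos'],s['force'],s['grip_width'])
    H=cv2.cvtColor(w['pixels'],cv2.COLOR_BGR2GRAY)
    for n,p in(('w',w),('s',q),('t',t)):
        for b in boxes_of(p,'rod_tip')[:3]: print(n,'tip',b['position'],round(b['confidence'],2))
    for y in range(2,240,24):
        x=np.where(H[y,200:360]>110)[0]+200; print(y,[ (int(g[0]),int(g[-1])) for g in np.split(x,np.where(np.diff(x)>1)[0]+1) if len(g)>3])
    return s,w,q,t
if __name__=='__main__':
    import sys; run(sys.argv[1])
E
python3 f.py g1
```

```text
[ 514.5 -405.6  140.8] [-1.2 -0.  -1.6] 0.20770489839072576
w tip [31.6, 14.9] 0.89
w tip [278.8, 179.4] 0.61
s tip [175.7, 206.1] 0.83
s tip [130.0, 205.6] 0.59
t tip [443.2, 251.9] 0.78
t tip [376.7, 340.9] 0.58
2 [(236, 311)]
26 [(238, 312)]
50 [(240, 312)]
74 [(242, 313)]
98 [(243, 314)]
122 [(245, 314)]
146 [(247, 315)]
170 [(266, 292)]
194 [(267, 292)]
218 [(268, 291)]
```

```bash
cat > g.py <<'E'
from h import *
np.set_printoptions(precision=2,suppress=True)
# rod lies in the tool's x-z plane; find height of knob centre (tool z) and pitch in the scene picture
def fit(q,s,h0=-25,p0=7,verbose=1):
    Rt=rot(s['ee_rot']);o=np.array(s['eef_pos']);I=cv2.GaussianBlur(cv2.cvtColor(q['pixels'],cv2.COLOR_BGR2GRAY),(0,0),.7).astype(np.float32)
    def pts(h,p,ts):
        c,sn=np.cos(np.radians(p)),np.sin(np.radians(p))
        return np.array([proj(q,Rt@[t*c,0,h-t*sn]+o) for t in ts])   # tool z down -> pitch up is -z
    ts=np.linspace(35,165,40)
    A=pts(h0,p0,ts); n=np.array([-(A[-1]-A[0])[1],(A[-1]-A[0])[0]]); n/=np.linalg.norm(n)
    offs=np.arange(-9,9.1,.25); P=A[:,None]+offs[None,:,None]*n
    V=cv2.remap(I,P[...,0].astype(np.float32),P[...,1].astype(np.float32),cv2.INTER_LINEAR)
    # matched filter per sample row with a box 5 px wide, then robust line
    k=np.r_[-np.ones(8),np.ones(16)*1.0,-np.ones(8)]/16
    C=np.array([np.convolve(v-v.mean(),k,'same') for v in V]); e=offs[C[:, 12:-12].argmax(1)+12]
    d=cv2.fitLine(np.c_[ts,e*10].astype(np.float32),cv2.DIST_HUBER,0,.01,.01).ravel()
    a=lambda t:(d[3]+(t-d[2])*d[1]/d[0])/10
    from scipy.optimize import fsolve
    f=lambda x:[((pts(*x,[t])[0]-pts(h0,p0,[t])[0])@n-a(t)) for t in(40,160)]
    r=fsolve(f,[h0,p0]);
    if verbose: print('offsets px',e[::3]); print('h,pitch',r)
    return r
if __name__=='__main__':
    import sys
    s=sense(); q=capture('scene'); r=fit(q,s,*map(float,sys.argv[1:3])); r=fit(q,s,*r)
    Rt=rot(s['ee_rot']);o=np.array(s['eef_pos']);c,sn=np.cos(np.radians(r[1])),np.sin(np.radians(r[1]))
    for t in(0,180): X=Rt@[t*c,0,r[0]-t*sn]+o; print('knob' if t==0 else 'tip',X,proj(q,X))
    for b in boxes_of(q,'rod_tip')[:3]: print('net tip',b['position'],b['confidence'])
    J=q['pixels']; cv2.imwrite('pics/fit.png',J)
E
python3 g.py -25 7
```

```text
offsets px [-1.   -1.   -0.75 -0.75 -0.75 -1.   -1.75 -1.5  -1.5  -1.5  -1.5  -1.25
 -1.25 -1.25]
h,pitch [-26.35   7.96]
offsets px [ 0.    0.    0.25  0.25  0.25  0.   -0.5  -0.25 -0.25  0.    0.    0.25
  0.25  0.25]
h,pitch [-26.35   7.96]
knob [ 514.49 -405.57  166.59] [ 94.8  222.73]
tip [ 479.68 -230.77  191.75] [176.3  179.41]
net tip [171.5, 209.8] 0.65
net tip [132.9, 204.0] 0.58
```

Emit:
drive_tool(
  commands="0.03 0.05 0 -0.058 -0.012 -0.024 10;0.03 0.1 0 -0.058 -0.012 -0.024 10;0.03 0.2 -0.03 -0.058 -0.011 -0.024 10;0.04 0.25 -0.03 0 0 0 10;0.04 0.3 -0.03 0 0 0 10;0.04 0.3 -0.03 0 0 0 10;0.02 0.25 -0.03 0 0 0 10;0.02 0.15 -0.01 0 0 0 10;0 0.05 0 0 0 0 10;0 0 0 0 0 0 10;0 0 0 0 0 0 10",
)

```text
time_s: 18.05
eef_pos: [539.7, -241.5, 125.4]
ee_rot: [0.054, 0.654, 0.753, -0.044]
force: [-0.0, 0.3, -1.6]
grip_width: 0.21
grip_force: 78.2
```

```bash
python3 g.py -26 8; cat > k.py <<'E'
from h import *
np.set_printoptions(precision=2,suppress=True)
s=sense(); Rt=rot(s['ee_rot']); print('tool x',Rt[:,0],'yaw',np.degrees(np.arctan2(-Rt[0,0],Rt[1,0])),'tilt',np.degrees(np.arcsin(Rt[2,0])),s['eef_pos'])
w=capture('wrist');q=capture('scene');t=capture('top')
M=np.array([502.7,20.4]);a=np.radians(8.05);A=np.array([[np.cos(a),-np.sin(a)],[np.sin(a),np.cos(a)]])
def X(x,y,z): return [*(M+A@[x,y]),z]
# overlay: predicted eyes
def corners(p,I,s):
  for y in(-52,52):
    for dx in(-17,17):
      for dy in(-7,7):
        u=proj(p,X(dx,y+dy,170),s);cv2.circle(I,tuple(int(round(8*v)) for v in u),6,(0,0,255),-1,shift=3)
  u=proj(p,X(0,-59,150),s);cv2.circle(I,tuple(int(round(8*v)) for v in u),6,(255,0,255),-1,shift=3)
W=w['pixels'].copy();Q=q['pixels'].copy();T=t['pixels'].copy()
corners(w,W,s);corners(q,Q,s);corners(t,T,s)
cv2.imwrite('pics/kw.png',W)
z=lambda I,x0,y0,x1,y1,S:cv2.resize(I[y0:y1,x0:x1],S,interpolation=cv2.INTER_CUBIC)
cv2.imwrite('pics/k.png',np.vstack([np.hstack([z(W,160,0,400,180,(400,300)),z(T,200,190,400,340,(400,300))]),z(Q,130,130,330,205,(800,300))]))
E
python3 k.py
```

```text
offsets px [ 1.    0.    0.    0.    0.    0.25  0.25 -0.25 -6.   -1.25 -1.25 -1.25
 -0.75 -0.25]
h,pitch [-22.88  10.53]
offsets px [ 0.5  -0.25 -0.25  0.    0.25  0.5   0.5   0.25 -6.   -0.5  -0.25  0.
  0.75  1.5 ]
h,pitch [-22.99  10.44]
knob [ 539.18 -238.37  148.13] [185.81 211.41]
tip [514.01 -60.3  155.73] [255.59 180.67]
net tip [152.8, 211.4] 0.72
net tip [216.6, 201.7] 0.71
tool x [-0.14  0.98 -0.14] yaw 7.944262501732028 tilt -8.006666136096634 [ 539.57 -241.94  125.27]
```

View pics/k.png

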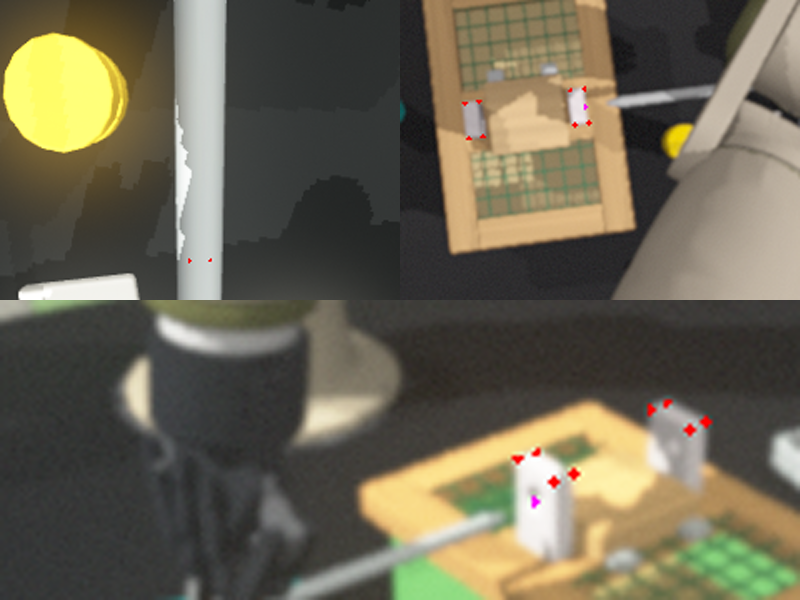

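```bash
sed -i 's/np.linspace(35,165,40)/np.linspace(*TS,40)/; s/for t in(40,160)\]/for t in TS]/; s/^def fit/TS=(35,105)\ndef fit/' g.py; python3 g.py -26 8; python3 - <<'E'
from h import *
import g
np.set_printoptions(precision=2,suppress=True)
s=sense();q=capture('scene');t=capture('top')
I=cv2.cvtColor(q['pixels'],cv2.COLOR_BGR2GRAY).astype(int)
for x in range(236,264,3): print(x,I[172:206,x].tolist())
Rt=rot(s['ee_rot']);o=np.array(s['eef_pos'])
for h,p in((-26.35,8),(-26.35,7),(-24,8),(-24,9)):
    c,sn=np.cos(np.radians(p)),np.sin(np.radians(p)); print(h,p,[np.r_[proj(q,X),X] for X in [Rt@[u*c,0,h-u*sn]+o for u in(100,168,180)]])
E
```

```text
offsets px [ 1.    0.5   0.    0.    0.    0.    0.    0.25  0.25  0.25  0.25  0.25
  0.   -0.25]
h,pitch [-25.99   7.9 ]
offsets px [ 1.    0.5   0.    0.    0.    0.    0.    0.    0.    0.25  0.25  0.25
  0.   -0.25]
h,pitch [-25.89   7.93]
knob [ 538.91 -238.05  150.81] [185.78 210.21]
tip [513.92 -59.8  150.62] [255.79 182.55]
net tip [218.1, 200.6] 0.72
net tip [153.1, 211.0] 0.55
236 [216, 222, 224, 225, 220, 211, 204, 209, 216, 218, 219, 218, 217, 217, 217, 221, 224, 227, 216, 191, 168, 166, 174, 180, 179, 183, 185, 189, 188, 189, 188, 187, 187, 188]
239 [223, 225, 224, 215, 186, 152, 154, 180, 200, 210, 215, 218, 218, 219, 222, 226, 228, 220, 199, 177, 176, 188, 195, 198, 194, 189, 187, 189, 189, 189, 188, 188, 188, 186]
242 [224, 223, 213, 185, 148, 134, 135, 139, 151, 176, 200, 211, 215, 220, 227, 227, 219, 193, 176, 185, 197, 200, 201, 198, 200, 200, 195, 192, 189, 187, 188, 187, 187, 187]
245 [222, 205, 173, 145, 133, 130, 128, 119, 119, 128, 152, 177, 207, 223, 228, 219, 192, 171, 173, 189, 197, 206, 206, 202, 200, 198, 200, 197, 193, 188, 187, 187, 188, 189]
248 [206, 
[... 981 characters left out ...]
97, 178, 160, 160, 182, 197, 195, 173, 152, 145, 145, 137]
-26.35 8 [array([ 226.75,  193.8 ,  525.03, -138.63,  151.3 ]), array([251.73, 183.9 , 515.56, -71.29, 151.31]), array([255.93, 182.23, 513.89, -59.41, 151.32])]
-26.35 7 [array([ 226.79,  194.49,  525.04, -138.64,  149.55]), array([251.75, 185.02, 515.58, -71.32, 148.38]), array([255.94, 183.43, 513.9 , -59.43, 148.17])]
-24 8 [array([ 226.68,  194.77,  525.09, -138.95,  148.97]), array([251.64, 184.83, 515.61, -71.61, 148.99]), array([255.83, 183.16, 513.94, -59.73, 148.99])]
-24 9 [array([ 226.64,  194.08,  525.08, -138.97,  150.71]), array([251.6 , 183.72, 515.61, -71.64, 151.92]), array([255.8 , 181.97, 513.93, -59.76, 152.13])]
```

All views agree on the eyes: the near eye is at (545,500) in the scene crop and the predicted bore entry at (535,502), with the rod tip just in front at (502,515). The rod is level at z≈150 and within 0.3 mm of the axis sideways. I start inserting gently.

Emit:
drive_tool(
  commands="-0.014 0.1 0 0 0 0 10;-0.014 0.1 0 0 0 0 10;-0.007 0.05 0 0 0 0 10;-0.007 0.05 0 0 0 0 10;-0.007 0.05 0 0 0 0 10;0 0 0 0 0 0 10",
)

```text
time_s: 19.0
eef_pos: [534.7, -204.7, 125.3]
ee_rot: [0.054, 0.654, 0.753, -0.044]
force: [0.3, 0.0, -2.2]
grip_width: 0.213
grip_force: 78.2
```

Emit:
drive_tool(
  commands="-0.014 0.1 0 0 0 0 10;-0.014 0.1 0 0 0 0 10;-0.014 0.1 0 0 0 0 10;-0.014 0.1 0 0 0 0 10;-0.014 0.1 0 0 0 0 10;-0.014 0.1 0 0 0 0 10;-0.014 0.1 0 0 0 0 10;-0.014 0.1 0 0 0 0 10;0 0 0 0 0 0 10",
)

```text
time_s: 19.75
eef_pos: [523.3, -123.9, 125.2]
ee_rot: [0.054, 0.654, 0.754, -0.044]
force: [0.2, -0.1, -1.1]
grip_width: 0.207
grip_force: 78.2
```

```bash
cat > m.py <<'E'
from h import *
np.set_printoptions(precision=1,suppress=True)
s=sense();Rt=rot(s['ee_rot']);o=np.array(s['eef_pos']);print(o,s['force'],s['wrist_torque'],s['grip_width'])
M=np.array([502.7,20.4]);a=np.radians(8.05);A=np.array([[np.cos(a),-np.sin(a)],[np.sin(a),np.cos(a)]])
h,p=-25.9,np.radians(7.6)
for t in(0,180):
    X=Rt@[t*np.cos(p),0,h-t*np.sin(p)]+o; print(t,'local',A.T@(X[:2]-M),X[2])
w=capture('wrist');q=capture('scene')
for b in boxes_of(q,'rod_tip')[:3]: print('net tip',b['position'],b['confidence'],'expect',proj(q,X))
cv2.imwrite('pics/m.png',q['pixels'])
E
python3 m.py
```

```text
[ 523.3 -123.9  125.2] [ 0.2 -0.1 -1.1] [-0.1  0.   0. ] 0.2069001107400436
0 local [   0.1 -142.2] 150.8502983594025
180 local [-0.2 37.8] 149.72950866043692
net tip [257.1, 183.4] 0.59 expect [294.3 167.5]
net tip [176.8, 207.0] 0.59 expect [294.3 167.5]
net tip [295.0, 210.9] 0.3 expect [294.3 167.5]
```

Emit:
drive_tool(
  commands="-0.014 0.1 0 0 0 0 10;-0.014 0.1 0 0 0 0 10;-0.014 0.1 0 0 0 0 10;-0.014 0.1 0 0 0 0 10;-0.014 0.1 0 0 0 0 10;-0.006 0.04 0 0 0 0 10;0 0 0 0 0 0 10;0 0 0 0 0 0 10;0 0 0 0 0 0 10",
)

```text
time_s: 20.65
eef_pos: [516.1, -72.0, 125.2]
ee_rot: [0.054, 0.654, 0.753, -0.044]
force: [-0.6, -0.2, -0.7]
grip_width: 0.206
grip_force: 78.2
```

```bash
python3 m.py; python3 - <<'E'
from h import *
q=capture('scene');p=capture('top');a=q['pixels'];b=capture('wrist')['pixels']
z=lambda I,x0,y0,x1,y1,S:cv2.resize(I[y0:y1,x0:x1],S,interpolation=cv2.INTER_CUBIC)
cv2.imwrite('pics/final.png',np.hstack([z(a,220,120,340,210,(400,300)),z(b,0,0,560,420,(400,300))]))
I=cv2.cvtColor(a,cv2.COLOR_BGR2GRAY).astype(int)
for x in range(300,325,3): print(x,I[148:176,x].tolist())
E
```

```text
[516.1 -72.  125.2] [-0.6 -0.2 -0.7] [-0.1  0.  -0. ] 0.20618777671049288
0 local [  0.2 -89.8] 150.88424700912017
180 local [ 0.3 90.2] 149.64906271598184
net tip [171.8, 207.6] 0.58 expect [309.9 161.5]
net tip [281.7, 176.8] 0.52 expect [309.9 161.5]
300 [58, 63, 60, 59, 60, 59, 65, 94, 154, 221, 246, 249, 237, 203, 184, 186, 184, 179, 170, 169, 170, 174, 169, 163, 157, 155, 157, 157]
303 [58, 60, 59, 62, 60, 62, 63, 64, 75, 118, 181, 222, 222, 197, 181, 177, 179, 174, 178, 178, 176, 177, 177, 178, 178, 181, 174, 175]
306 [60, 63, 59, 61, 61, 62, 61, 59, 64, 62, 72, 97, 124, 156, 172, 173, 162, 144, 124, 111, 107, 116, 131, 165, 187, 182, 165, 154]
309 [56, 63, 62, 62, 65, 60, 66, 64, 62, 62, 64, 66, 87, 120, 141, 130, 101, 78, 66, 64, 68, 66, 69, 89, 119, 136, 144, 144]
312 [60, 60, 65, 63, 61, 61, 63, 62, 62, 62, 63, 64, 64, 64, 66, 66, 62, 63, 65, 66, 66, 66, 67, 65, 73, 90, 111, 133]
315 [58, 59, 63, 62, 61, 62, 62, 62, 62, 62, 64, 64, 62, 67, 64, 61, 62, 62, 64, 62, 66, 66, 65, 65, 67, 69, 79, 96]
318 [61, 63, 62, 64, 64, 62, 62, 63, 62, 62, 64, 62, 63, 65, 69, 67, 66, 67, 62, 63, 67, 67, 63, 65, 66, 67, 67, 69]
321 [62, 64, 61, 62, 62, 64, 62, 63, 65, 59, 62, 62, 63, 61, 64, 64, 69, 69, 70, 74, 74, 77, 77, 71, 65, 61, 62, 67]
324 [61, 60, 59, 61, 61, 61, 60, 61, 64, 65, 65, 63, 65, 65, 81, 120, 164, 195, 202, 200, 197, 203, 196, 174, 137, 100, 74, 64]
```

The scene pixels show bright steel ending at (310,162) against the dark bench, which matches the expected tip at (309.9,161.5), about 31 mm beyond the far eye's outer face. Contact force is near zero and the grip is holding at 78 N.

```bash
python3 -c "
from rig import finish_job
print(finish_job())"
```

```text
the job is handed in; nothing more can be done
None
```

I stood the jar upright in the tray, threaded the rod through both eyes so its tip sticks out about 31 mm past the far one, and handed the job in still gripping it at 78 N; my first grasp missed and knocked the rod askew in its rest, and I regripped it.

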